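Clear the hob ring and slide the pan onto it

TASK

First push the small metal tin off the smaller of the two white rings on the glass hob, so that it stands upright fully outside that ring's line; then slide the steel pan across the glass until it sits centred within that same ring. Only push, gently, with the fingers: do not grip, lift or tip over the tin or the pan, and leave the salt shaker, the mug and the jar where they stand.

Things in the scene. Friction and masses are not known exactly. Their poses are not given: they have to be found in the camera images.
- hob: black glass built-in hob, a flat slab 460 mm (its x) by 620 mm (its y), fixed to the worktop; its top, on which tin and pan stand, is 6 mm above the worktop. Origin at the centre of its underside, on the worktop. The two rings lie left and right of its middle, either way round
- ring_small: the smaller of the two rings printed on the glass: a white line circle 174 mm in diameter with a small white cross at its centre, flat (about 1 mm, nothing to bump against). Origin at its centre, on the top of the glass. The target for the pan
- ring_big: the larger printed ring, 230 mm in diameter, also with a centre cross. Origin at its centre. Not used
- pan: open round steel pan without a handle, loose, 146 mm in outer diameter, straight upright sides, 55 mm tall, wall 4 mm, 0.5 to 0.95 kg; stands between the rings. Origin at the centre of its underside, z up along its axis. One small black handle bracket, 28 mm wide, sticks out 11 mm from the wall on its own -x side, 34 to 50 mm above its foot; that side faces roughly towards the robot
- tin: round closed metal tin with a dark lid, loose, 66 mm in diameter, 60 mm tall, about 0.25 kg, standing about in the middle of the smaller ring. Origin at the centre of its underside, z up
- salt: glass salt shaker with a steel top, 44 mm in diameter, 71 mm tall, on the glass at the far edge of the hob between the rings; leave alone. Origin at the centre of its underside
- mug: dark mug, 82 mm in diameter, 95 mm tall, with a handle, on the worktop to the left (+y) of the hob; leave alone. Origin at the centre of its underside
- jar: amber glass jar, 72 mm in diameter, 100 mm tall, on the worktop to the right (-y) of the hob; leave alone. Origin at the centre of its underside

How it is judged:
By the outcome, as a careful person would: the job done as asked, in the order asked, and still so for the second after the job is handed in, with the robot touching nothing.
It also fails if it takes over 58 s, if anything falls off the work surface, if the arm or the gripper's body presses on something with over 40 N, if the wrist force passes 120 N, or if a joint passes its speed limit or range.

ROBOT

A 6-joint arm with a two-finger parallel gripper is mounted at the origin on the work surface. World frame = base frame: x ahead of the robot, y to its left, z up, the work surface at z = 0. Lengths are in m, angles in rad, forces in N, time in s.
With the tool pointing down it reaches from about 0.35 to 0.975 m from the base axis. Payload 4.9 kg.
Tool frame: the origin (TCP) lies midway between the tips of the shut fingers; the grasp point (between the pads) lies 19 mm behind it; z points along the fingers, y is the line along which they close (so a half turn about z gives the same grasp; the last joint's range is limited). The gripper opens to 85 mm and grips with 20 to 120 N. Pads are 22 mm wide; open, the fingers measure 114 mm over their backs; the gripper's body (76 mm by 85 mm) begins 54 mm behind the grasp point. The pads swing forward as they close: fully open they stand 13 mm farther back than shut.
Start: joints at [-0.119, 0.053, 1.613, -0, 1.476, -0.119], TCP at [0.625, 0, 0.231] pointing down, gripper open.
Joint ranges: [-3.01, 3.01], [-1.01, 2.22], [0.06, 2.58], [-1.02, 4.17], [0.09, 2.62], [-3.14, 3.14]. Speed limits (rad/s): [2.57, 2.57, 3.14, 3.14, 3.14, 3.14].

INTERFACE

Orientations are given as [roll, pitch, yaw] about the fixed x, y, z axes, in that order (R = Rz(yaw) Ry(pitch) Rx(roll)).
In Python, from cell import bot gives the robot as it stands. The module is installed in compiled form; this text tells all that it offers.
- The arm moves only by the shell command python3 -m pendant 'ROWS' [FORCE]. ROWS is JSON, a list of rows, each a list of 3 entries, a list of its own where there are three numbers: the finger opening in mm, from 0 to 85.4, then the shift along the world's x, y, z scaled (see below), then the turn, a rotation vector about the world's x, y, z scaled (see below). In form: [[fingers, [tx, ty, tz], [ax, ay, az]], ...]. A call has 1 to 20 rows; each row is the pose to reach, as a shift and turn from the pose commanded when the call began; what a row does not reach only later rows make up. The controller multiplies each number of a shift by 0.5 m and each number of a turn by 90 degrees. A row lasts 1/12 s, in which the tool goes at most 41.7 mm and 7.16 degrees, less where a joint would pass 70% of its speed; a pose out of reach is approached as far as the arm can. A call with a number of a shift or a turn outside -1 to 1 is refused whole. A call with a gripper value outside its range is refused whole. The fingers move at their own pace and stop on an object; FORCE is the grip in N (left out, the last holds). Time passes only in rows, so rows that repeat a pose let the fingers close. It gives the time, the measured TCP pose, the force, the opening and the grip force at its end, in the units of the state.
- bot.state(): the state, without advancing time (a new reading comes with each control period).
- bot.get_image(name): name is "scene" or "side" or "wrist"; returns a dict with "image" (400x640x3 uint8, blue, green, red), "fx", "fy", "cx", "cy" (pixels), "R" (3x3) and "t" (3): a world point X has camera coordinates R X + t. Camera axes: x right, y down, z forward; pixel columns grow to the right and rows downward; lengths in m; the calibration is good to about 2 mm. A picture is of the moment at which its call begins. There is no depth.
- bot.job_done(): hands the job in; it is judged then, once.
The state is a dict: "t": time; "q": joint angles; "joint_velocities": joint speeds; "effort": joint torques, N m; "ee_pos": TCP position; "ee_rot": TCP orientation; "wrist_force": force on the tool from outside, world axes, zero at the start; "ft_torque": the same for the moment, N m; "width": opening from 0.0 (shut) to 1.0 (fully open); "grip_force": force on a finger pad.
Only numpy, scipy, OpenCV 4.12 (cv2) and the standard library are available. Lean on these libraries where they do the work, as an engineer would, in place of code of your own. Each camera call takes 0.05 s, during which the arm holds its last target. There are 200 camera calls.

## Working session

There is one attempt and no reset: what is moved stays moved. The work goes in short steps, Python scripts to look and compute and a shell command to move; the robot and the scene stay as the last step left them, time stands still between calls to the robot, and variables do not carry over. Pictures are saved under pics/ and viewed, at most 10 in all, crops included, and the job is handed in when it is done.

```bash
mkdir -p pics
python3 - <<'E'
from cell import bot
import cv2,numpy as np,pickle
d={n:bot.get_image(n) for n in("scene","side")}
pickle.dump(d,open("d.pkl","wb"))
for n in d:
    cv2.imwrite(f"pics/{n}0.png",d[n]["image"]); i=d[n]; print(n,i["fx"],i["cx"],i["cy"],(-np.array(i["R"]).T@i["t"]).round(3))
print(bot.state())
E
```

```text
scene 414.64966890482526 314.90331260149344 199.06181724727352 [1.048 0.607 1.211]
side 437.4681713338007 319.40230480343973 205.2119576670557 [ 0.357 -0.805  0.928]
{'t': 0.1, 'q': array([-1.19024482e-01,  5.33492442e-02,  1.61418629e+00,  1.35072995e-05,
        1.47601780e+00, -1.18972361e-01]), 'joint_velocities': array([ 7.99719858e-05, -1.76886802e-03, -3.73609862e-03,  3.40889452e-04,
        8.70470611e-04, -8.33069109e-04]), 'effort': array([ 6.14647306e-04, -3.94903493e+01, -3.71363103e+01, -4.52310599e-05,
        3.99340541e-03, -4.17574097e-05]), 'ee_pos': array([6.24418898e-01, 5.83936843e-05, 2.30132076e-01]), 'ee_rot': array([-3.13964742e+00, -2.46066389e-04,  1.57074267e+00]), 'wrist_force': array([ 0.33850561, -0.06631616, -0.46457913]), 'ft_torque': array([-0.0149319 , -0.0041199 , -0.03955956]), 'grip_force': 0.0, 'width': 1.0026963593000222}
```

View pics/scene0.png

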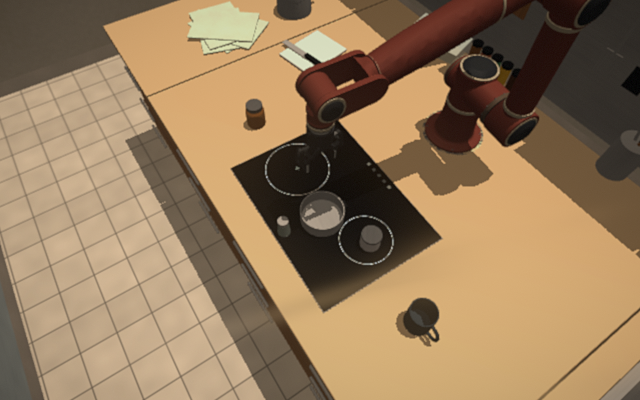

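View pics/side0.png

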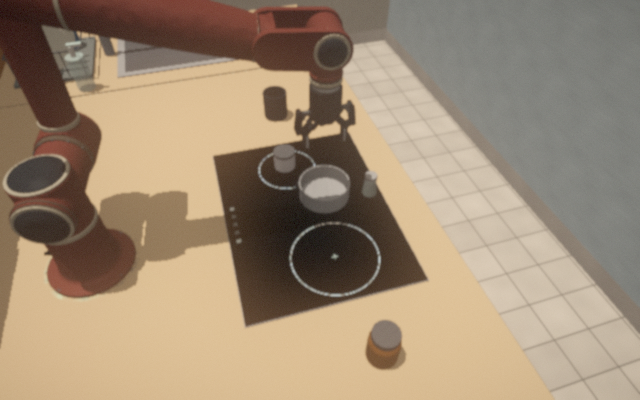

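The scene view shows the small ring at about (366,240) with the tin at (371,238). The pan is at (322,214), the salt at (284,226) and the mug at (421,315). The side view agrees: ring (287,169), pan (324,188). Next I'll measure the ring, pan and tin.

```bash
cat > h.py <<'E'
import numpy as np,cv2
from scipy.optimize import least_squares
def cast(c,uv,z):
    uv=np.atleast_2d(uv).astype(float); R=np.array(c["R"]);o=-R.T@np.array(c["t"])
    d=np.c_[(uv[:,0]-c["cx"])/c["fx"],(uv[:,1]-c["cy"])/c["fy"],np.ones(len(uv))]@R
    return (o+d*((z-o[2])/d[:,2])[:,None])[:,:2]
def proj(c,X):
    p=np.array(c["R"])@X+np.array(c["t"]); return np.array([c["fx"]*p[0]/p[2]+c["cx"],c["fy"]*p[1]/p[2]+c["cy"]])
def circ(P,c0,r0,fixed=False):
    f=lambda p:np.hypot(*(P-p[:2]).T)-(r0 if fixed else p[2])
    return least_squares(f,[*c0] if fixed else [*c0,r0],loss="soft_l1",f_scale=.002).x
def ring(c,c0,r=.087,z=.006):
    g=c["image"].min(2); v,u=np.nonzero(g>70); P=cast(c,np.c_[u,v],z)
    for _ in range(4):
        rr=np.hypot(*(P-c0).T); k=abs(rr-r)<(.012 if _==0 else .006); s=circ(P[k],c0,r); c0=s[:2]
    return s.round(4),int(k.sum())
E
python3 - <<'E'
from h import *
import pickle
d=pickle.load(open("d.pkl","rb"))
G={"scene":dict(ring=(366,240),pan=(322,207),tin=(371,230),salt=(284,226+8),mug=(421,300),big=(297,169)),"side":dict(ring=(287,169),pan=(324,180),tin=(285,152),salt=(369,194),mug=(275,95),big=(335,256))}
Z=dict(ring=.006,pan=.061,tin=.066,salt=.006,mug=.095,big=.006)
for n,g in G.items():
    for k in g: print(n,k,cast(d[n],g[k],Z[k])[0].round(3))
    print("ringfit",ring(d[n],cast(d[n],g["ring"],.006)[0]),ring(d[n],cast(d[n],g["big"],.006)[0],.115))
a=d["scene"]["image"][180:290,260:420]; b=d["side"]["image"][130:240,240:400]
cv2.imwrite("pics/crop0.png",np.hstack([cv2.resize(a,None,fx=2.5,fy=2.5,interpolation=2)*1,cv2.resize(b,None,fx=2.5,fy=2.5,interpolation=2)]))
E
```

```text
scene ring [0.565 0.197]
scene pan [0.635 0.042]
scene tin [0.555 0.198]
scene salt [0.776 0.032]
scene mug [0.586 0.458]
scene big [ 0.601 -0.168]
ringfit (array([0.564 , 0.1923, 0.0871]), 292) (array([ 0.598 , -0.1716,  0.1149]), 229)
side ring [0.567 0.186]
side pan [0.644 0.051]
side tin [0.567 0.197]
side salt [0.771 0.01 ]
side mug [0.601 0.462]
side big [ 0.603 -0.174]
ringfit (array([0.5672, 0.1891, 0.0871]), 443) (array([ 0.6016, -0.1734,  0.1148]), 896)
```

View pics/crop0.png

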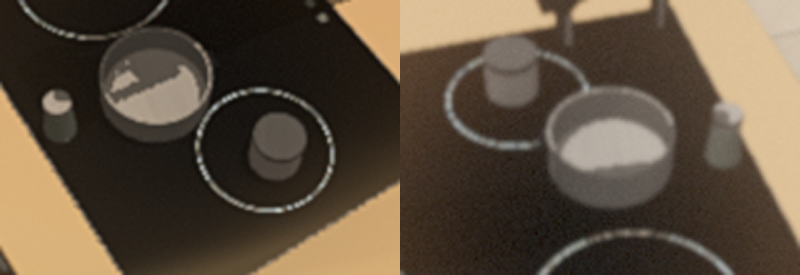

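```bash
cat >> h.py <<'E'
def rim(c,xy,r,h,T=45,it=2):
    """far half of the silhouette, cast on rim plane, circle of known radius"""
    S=4;z=.006+h; ctr=proj(c,np.array([*xy,.006+h/2])); w=60
    x0,y0=(ctr-w).astype(int); im=cv2.GaussianBlur(cv2.resize(c["image"][y0:y0+2*w,x0:x0+2*w],None,fx=S,fy=S,interpolation=cv2.INTER_CUBIC),(5,5),0)
    m=(cv2.cvtColor(im,cv2.COLOR_BGR2GRAY)>T).astype(np.uint8)
    m=cv2.morphologyEx(m,cv2.MORPH_CLOSE,np.ones((9,9)));m=cv2.morphologyEx(m,cv2.MORPH_OPEN,cv2.getStructuringElement(2,(25,25)))
    cs,_=cv2.findContours(m,0,cv2.CHAIN_APPROX_NONE)
    k=max(cs,key=lambda k:cv2.pointPolygonTest(k,tuple(map(float,(ctr-[x0,y0])*S)),True))[:,0]
    uv=(k+.5)/S-.5+[x0,y0]; P=cast(c,uv,z); o=(-np.array(c["R"]).T@np.array(c["t"]))[:2]; q=np.array(xy,float)
    a=(np.array(xy)-o);a/=np.hypot(*a)
    for i in range(8):
        rr=P-q; s=(rr@a>0)&(abs(np.hypot(*rr.T)-r)<(.02 if i<3 else .006)); q=circ(P[s],q,r,True)
    e=np.hypot(*(P[s]-q).T)-r
    return q.round(4),int(s.sum()),round(float(e.std())*1e3,2),round(float(circ(P[s],q,r)[2]),4)
E
cat > m.py <<'E'
from h import *
import sys
from cell import bot
pan=eval(sys.argv[1]);tin=eval(sys.argv[2])
for n in("scene","side"):
    c=bot.get_image(n)
    for T in(40,50,60):
        for nm,xy,r,h in(("pan",pan,.073,.055),("tin",tin,.033,.06)):
            try: print(n,T,nm,*rim(c,xy,r,h,T))
            except Exception as e: print(n,T,nm,"fail",e)
    if len(sys.argv)>3: cv2.imwrite(f"pics/{n}{sys.argv[3]}.png",c["image"])
E
python3 m.py "(.638,.045)" "(.56,.195)"; python3 -c "
from cell import bot
import cv2
cv2.imwrite('pics/w0.png',bot.get_image('wrist')['image'])"
```

```text
scene 40 pan [0.6382 0.0467] 216 2.28 0.0748
scene 40 tin [0.5612 0.209 ] 114 0.42 0.0338
scene 50 pan [0.6388 0.0476] 243 2.49 0.0739
scene 50 tin [0.5623 0.2098] 113 0.3 0.0332
scene 60 pan [0.6591 0.0763] 236 2.25 0.0718
scene 60 tin [0.5631 0.2105] 113 0.41 0.0324
side 40 pan [0.638 0.045] 0 nan 0.073
side 40 tin [0.56  0.195] 0 nan 0.033
side 50 pan [0.6141 0.0597] 86 2.76 0.2294
side 50 tin [0.56  0.195] 0 nan 0.033
side 60 pan [0.6455 0.0527] 232 1.81 0.077
side 60 tin [0.6068 0.2602] 0 nan 0.033
  ret = _var(a, axis=axis, dtype=dtype, out=out, ddof=ddof,
  arrmean = um.true_divide(arrmean, div, out=arrmean,
  ret = ret.dtype.type(ret / rcount)
```

View pics/w0.png

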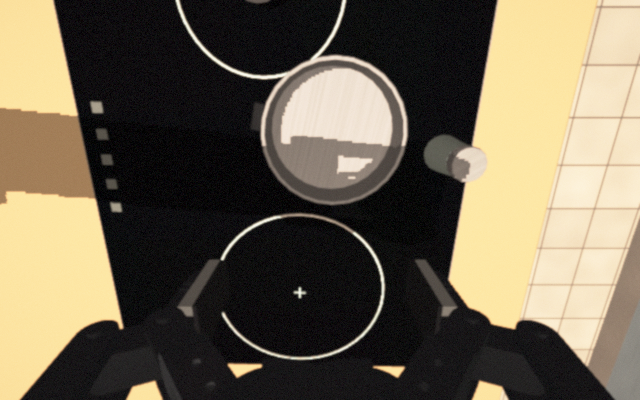

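The wrist view is sharp: the pan rim is centred near (335,130), the bracket is at (258,115), and the small ring is at the top. I'll push the tin towards +x with both fingers cradling it, so I'm moving behind it (-x side), turned so the camera looks along the push.

```bash
python3 -m pendant '[[40,[-0.34,0.41,0],[0,0,-1]],[40,[-0.34,0.41,0],[0,0,-1]],[40,[-0.34,0.41,0],[0,0,-1]],[40,[-0.34,0.41,0],[0,0,-1]],[40,[-0.34,0.41,0],[0,0,-1]],[40,[-0.34,0.41,0],[0,0,-1]],[40,[-0.34,0.41,0],[0,0,-1]],[40,[-0.34,0.41,0],[0,0,-1]],[40,[-0.34,0.41,0],[0,0,-1]],[40,[-0.34,0.41,0],[0,0,-1]],[40,[-0.34,0.41,0],[0,0,-1]],[40,[-0.34,0.41,0],[0,0,-1]],[40,[-0.34,0.41,0],[0,0,-1]],[40,[-0.34,0.41,0],[0,0,-1]],[40,[-0.34,0.41,0],[0,0,-1]],[40,[-0.34,0.41,0],[0,0,-1]]]'
sed -i 's/T=45,it=2/T=45,w=60/; s/; w=60$//' h.py
python3 - <<'E'
from h import *
from cell import bot
c=bot.get_image("wrist"); cv2.imwrite("pics/w1.png",c["image"])
print(bot.state()["ee_pos"],-np.array(c["R"]).T@c["t"])
for T in(40,55,70): print(rim(c,(.5625,.207),.033,.06,T),ring(c,np.array([.5655,.191])))
E
```

```text
t: 1.58
ee_pos: [0.4549, 0.205, 0.2312]
ee_rot: [3.142, 0.0, 0.002]
wrist_force: [0.1, 0.3, 0.2]
width: 0.47
grip_force: 0.0
[0.45494801 0.20497775 0.23125186] [0.53428031 0.20633852 0.37315447]
(array([0.5627, 0.2095]), 440, 0.3, 0.0325) (array([0.5653, 0.1924, 0.0869]), 1857)
(array([0.5621, 0.2094]), 439, 0.58, 0.0318) (array([0.5653, 0.1924, 0.0869]), 1857)
(array([0.5533, 0.2072]), 401, 3.25, 0.0254) (array([0.5653, 0.1924, 0.0869]), 1857)
```

View pics/w1.png

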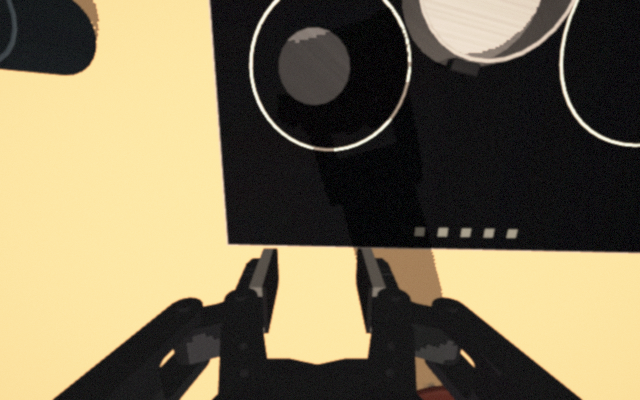

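```bash
python3 -m pendant '[[40,[0,0.009,-0.08],[0,0,0]],[40,[0,0.009,-0.16],[0,0,0]],[40,[0,0.009,-0.24],[0,0,0]],[40,[0,0.009,-0.32],[0,0,0]],[40,[0,0.009,-0.38],[0,0,0]],[40,[0,0.009,-0.41],[0,0,0]],[40,[0,0.009,-0.422],[0,0,0]],[40,[0.03,0.009,-0.422],[0,0,0]],[40,[0.06,0.009,-0.422],[0,0,0]],[40,[0.085,0.009,-0.422],[0,0,0]],[40,[0.1,0.009,-0.422],[0,0,0]],[40,[0.112,0.009,-0.422],[0,0,0]],[40,[0.112,0.009,-0.422],[0,0,0]]]'
python3 - <<'E'
from h import *
from cell import bot
c=bot.get_image("wrist"); cv2.imwrite("pics/w2.png",c["image"])
E
```

```text
t: 2.72
ee_pos: [0.5125, 0.2096, 0.0214]
ee_rot: [-3.141, -0.002, -0.0]
wrist_force: [0.8, 0.5, 0.4]
width: 0.47
grip_force: 0.0
```

View pics/w2.png

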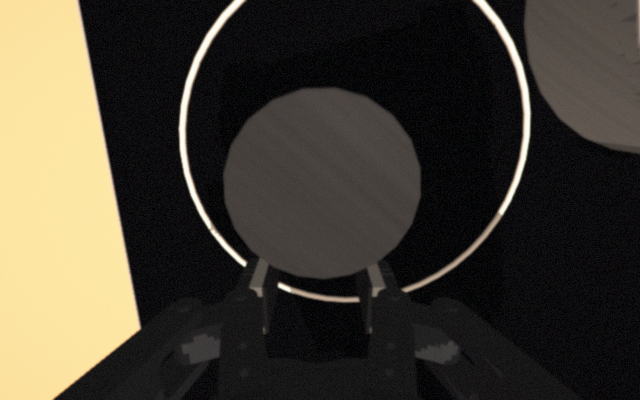

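The tin's top, at (322,182), sits centred in front of the two fingers. I'll push gently along +x.

```bash
python3 -m pendant '[[40,[0.01,0,0],[0,0,0]],[40,[0.02,0,0],[0,0,0]],[40,[0.03,0,0],[0,0,0]],[40,[0.04,0,0],[0,0,0]],[40,[0.05,0,0],[0,0,0]],[40,[0.06,0,0],[0,0,0]],[40,[0.07,0,0],[0,0,0]],[40,[0.08,0,0],[0,0,0]],[40,[0.09,0,0],[0,0,0]],[40,[0.1,0,0],[0,0,0]],[40,[0.11,0,0],[0,0,0]],[40,[0.12,0,0],[0,0,0]],[40,[0.13,0,0],[0,0,0]],[40,[0.14,0,0],[0,0,0]],[40,[0.15,0,0],[0,0,0]],[40,[0.16,0,0],[0,0,0]]]'
python3 -m pendant '[[40,[0.01,0,0],[0,0,0]],[40,[0.02,0,0],[0,0,0]],[40,[0.03,0,0],[0,0,0]],[40,[0.04,0,0],[0,0,0]],[40,[0.05,0,0],[0,0,0]],[40,[0.06,0,0],[0,0,0]],[40,[0.07,0,0],[0,0,0]],[40,[0.08,0,0],[0,0,0]],[40,[0.09,0,0],[0,0,0]],[40,[0.1,0,0],[0,0,0]],[40,[0.11,0,0],[0,0,0]],[40,[0.12,0,0],[0,0,0]],[40,[0.13,0,0],[0,0,0]],[40,[0.14,0,0],[0,0,0]],[40,[0.15,0,0],[0,0,0]],[40,[0.157,0,0],[0,0,0]],[40,[0.161,0,0],[0,0,0]],[40,[0.161,0,0],[0,0,0]]]'
python3 - <<'E'
from h import *
from cell import bot
c=bot.get_image("scene"); cv2.imwrite("pics/s1.png",c["image"])
E
```

```text
t: 4.1
ee_pos: [0.5915, 0.2095, 0.0203]
ee_rot: [3.142, -0.0, -0.0]
wrist_force: [-1.7, -0.6, 0.5]
width: 0.469
grip_force: 0.7
t: 5.6
ee_pos: [0.6721, 0.2094, 0.0204]
ee_rot: [-3.142, -0.001, -0.0]
wrist_force: [-0.3, -0.3, -0.1]
width: 0.466
grip_force: 0.2
```

View pics/s1.png

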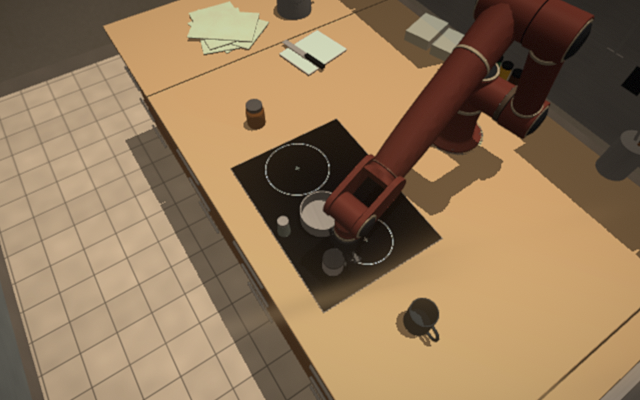

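The tin stands upright at (333,262), outside the ring. I'll back off, rise, and move behind the pan.

```bash
python3 -m pendant '[[40,[-0.03,0,0],[0,0,0]],[40,[-0.07,0,0],[0,0,0]],[40,[-0.1,0,0.02],[0,0,0]],[40,[-0.1,0,0.1],[0,0,0]],[40,[-0.1,0,0.18],[0,0,0]],[40,[-0.1,0,0.26],[0,0,0]],[40,[-0.1,0,0.34],[0,0,0]],[50,[-0.1,0,0.4],[0,0,0]],[70,[-0.1,0,0.4],[0,0,0.6]],[70,[-0.1,0,0.4],[0,0,0.6]],[70,[-0.1,0,0.4],[0,0,0.6]],[70,[-0.1,0,0.4],[0,0,0.6]],[70,[-0.1,0,0.4],[0,0,0.6]],[70,[-0.1,0,0.4],[0,0,0.6]],[70,[-0.1,0,0.4],[0,0,0.6]],[70,[-0.1,0,0.4],[0,0,0.6]],[70,[-0.1,0,0.4],[0,0,0.6]]]'
python3 -m pendant '[[70,[0.16,-0.573,0],[0,0,0.7]],[70,[0.16,-0.573,0],[0,0,0.7]],[70,[0.16,-0.573,0],[0,0,0.7]],[70,[0.16,-0.573,0],[0,0,0.7]],[70,[0.16,-0.573,0],[0,0,0.7]],[70,[0.16,-0.573,0],[0,0,0.7]],[70,[0.16,-0.573,0],[0,0,0.7]],[70,[0.16,-0.573,0],[0,0,0.7]],[70,[0.16,-0.573,0],[0,0,0.7]],[70,[0.16,-0.573,0],[0,0,0.7]],[70,[0.16,-0.573,0],[0,0,0.7]],[70,[0.16,-0.573,0],[0,0,0.7]],[70,[0.16,-0.573,0],[0,0,0.7]]]'
python3 - <<'E'
from h import *
from cell import bot
c=bot.get_image("wrist"); cv2.imwrite("pics/w3.png",c["image"])
for T in(40,55,70): print(rim(c,(.64,.048),.073,.055,T,110),ring(c,np.array([.5655,.191])))
c=bot.get_image("scene"); print(rim(c,(.71,.21),.033,.06,45))
E
```

```text
t: 7.07
ee_pos: [0.6216, 0.2095, 0.2206]
ee_rot: [3.141, -0.001, 0.944]
wrist_force: [-0.5, -0.5, 0.5]
width: 0.82
grip_force: 0.0
t: 8.15
ee_pos: [0.7014, -0.0762, 0.2204]
ee_rot: [3.141, 0.0, 2.041]
wrist_force: [0.3, -0.7, 0.3]
width: 0.821
grip_force: 0.0Traceback (most recent call last):
  File "<stdin>", line 4, in <module>
  File "h.py", line 20, in rim
    x0,y0=(ctr-w).astype(int); im=cv2.GaussianBlur(cv2.resize(c["image"][y0:y0+2*w,x0:x0+2*w],None,fx=S,fy=S,interpolation=cv2.INTER_CUBIC),(5,5),0)
                                                   ~~~~~~~~~~^^^^^^^^^^^^^^^^^^^^^^^^^^^^^^^^^^^^^^^^^^^^^^^^^^^^^^^^^^^^^^^^^^^^^^^^^^^^^^
cv2.error: OpenCV(4.12.0) /io/opencv/modules/imgproc/src/resize.cpp:4208: error: (-215:Assertion failed) !ssize.empty() in function 'resize'
```

View pics/w3.png

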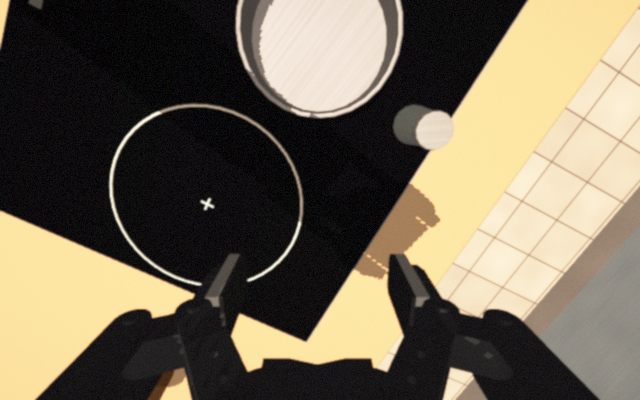

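The pan is cut off at the top of the view (320,40), so I'll rise and step back a little to see all of it.

```bash
python3 -m pendant '[[70,[0.03,-0.06,0.08],[0,0,0]],[70,[0.03,-0.06,0.16],[0,0,0]],[70,[0.03,-0.06,0.2],[0,0,0]],[70,[0.03,-0.06,0.2],[0,0,0]]]'
python3 - <<'E'
from h import *
from cell import bot
c=bot.get_image("wrist"); cv2.imwrite("pics/w4.png",c["image"])
print(proj(c,np.array([.64,.048,.06])),proj(c,np.array([.5655,.192,.006])),ring(c,np.array([.5655,.191])))
for T in(40,55,70):
  for w in (70,80): 
    try: print(rim(c,(.64,.048),.073,.055,T,w))
    except Exception as e: print("x")
c=bot.get_image("scene"); print(rim(c,(.71,.21),.033,.06,45)); print(rim(c,(.64,.048),.073,.055,45))
E
```

```text
t: 8.53
ee_pos: [0.7191, -0.1076, 0.3302]
ee_rot: [3.131, 0.009, 2.041]
wrist_force: [0.4, -0.1, 1.2]
width: 0.822
grip_force: 0.0
[314.60259712  13.69529303] [ 313.13002259 -133.63809266] (array([0.5655, 0.191 , 0.087 ]), 0)
x
x
x
x
x
x
(array([0.7014, 0.2105]), 129, 2.77, 0.0387)
(array([0.6376, 0.0438]), 240, 2.26, 0.0746)
```

View pics/w4.png

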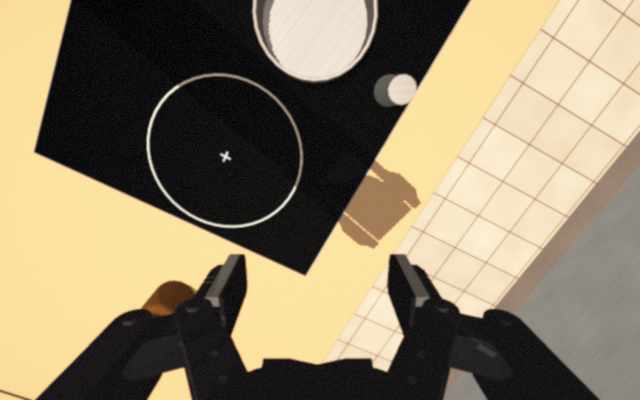

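The pan's lower edge is at (315,80), so the view has to move forward. I'll shift along the push line and measure there numerically.

```bash
python3 -m pendant '[[70,[-0.06,0.12,0],[0,0,0]],[70,[-0.12,0.24,0],[0,0,0]],[70,[-0.14,0.28,0],[0,0,0]],[70,[-0.14,0.28,0],[0,0,0]],[70,[-0.14,0.28,0],[0,0,0]]]'
python3 - <<'E'
from h import *
from cell import bot
c=bot.get_image("wrist"); cv2.imwrite("pics/w5.png",c["image"])
print(proj(c,np.array([.64,.048,.06])),proj(c,np.array([.5655,.192,.006])),ring(c,np.array([.5655,.191])))
for T in(40,55,70):
  for w in (75,95): 
    try: print(rim(c,(.64,.048),.073,.055,T,w))
    except Exception as e: print("x",e)
# bright thin rim: all pixels around expected radius (outer), whole contour
g=c["image"].min(2)
for T in (30,50):
  m=(g>T).astype(np.uint8); cs,_=cv2.findContours(m,0,1); p=proj(c,np.array([.64,.048,.061]))
  k=max(cs,key=lambda k:cv2.pointPolygonTest(k,tuple(map(float,p)),True))[:,0]
  P=cast(c,k,.061); q=np.array([.64,.048])
  for _ in range(5):
    s=abs(np.hypot(*(P-q).T)-.073)<(.01 if _<2 else .004); q=circ(P[s],q,.073,True)
  print(T,len(k),s.sum(),q,circ(P[s],q,.073))
E
```

```text
t: 9.05
ee_pos: [0.6435, 0.0385, 0.3186]
ee_rot: [-3.139, -0.004, 2.048]
wrist_force: [0.7, 0.0, 0.1]
width: 0.82
grip_force: 0.0
[318.30936108 158.31130977] [318.34556155  27.95558688] (array([0.566 , 0.1912, 0.0868]), 1346)
(array([0.641 , 0.0467]), 609, 0.34, 0.0736)
(array([0.641 , 0.0467]), 609, 0.34, 0.0736)
(array([0.6408, 0.0474]), 609, 0.26, 0.0732)
(array([0.6408, 0.0474]), 609, 0.26, 0.0732)
(array([0.6407, 0.0481]), 621, 0.86, 0.0723)
(array([0.6407, 0.0481]), 621, 0.86, 0.0723)
30 790 298 [0.64050724 0.04785925] [0.64042212 0.04793892 0.07380688]
50 777 313 [0.64038338 0.048388  ] [0.64037315 0.04839611 0.07313478]
```

```bash
python3 -m pendant '[[70,[0.04,-0.073,0],[0,0,0]],[70,[0.08,-0.146,0],[0,0,0]],[70,[0.099,-0.183,0],[0,0,0]],[70,[0.099,-0.183,0],[0,0,0]],[70,[0.099,-0.183,-0.08],[0,0,0]],[70,[0.099,-0.183,-0.16],[0,0,0]],[70,[0.099,-0.183,-0.24],[0,0,0]],[70,[0.099,-0.183,-0.32],[0,0,0]],[70,[0.099,-0.183,-0.4],[0,0,0]],[70,[0.099,-0.183,-0.48],[0,0,0]],[70,[0.099,-0.183,-0.55],[0,0,0]],[70,[0.099,-0.183,-0.59],[0,0,0]],[70,[0.099,-0.183,-0.612],[0,0,0]],[70,[0.099,-0.183,-0.612],[0,0,0]],[70,[0.099,-0.183,-0.612],[0,0,0]]]'
python3 -m pendant '[[70,[-0.010,0.0192,0],[0,0,0]],[70,[-0.020,0.0384,0],[0,0,0]],[70,[-0.030,0.0576,0],[0,0,0]],[70,[-0.035,0.0672,0],[0,0,0]],[70,[-0.040,0.0768,0],[0,0,0]],[70,[-0.045,0.0864,0],[0,0,0]],[70,[-0.050,0.096,0],[0,0,0]],[70,[-0.055,0.1056,0],[0,0,0]],[70,[-0.06,0.1152,0],[0,0,0]],[70,[-0.065,0.1248,0],[0,0,0]],[70,[-0.07,0.1344,0],[0,0,0]],[70,[-0.075,0.144,0],[0,0,0]],[70,[-0.08,0.1536,0],[0,0,0]],[70,[-0.085,0.1632,0],[0,0,0]],[70,[-0.09,0.1728,0],[0,0,0]],[70,[-0.09,0.1728,0],[0,0,0]]]'
python3 m.py "(.605,.115)" "(.705,.21)" 5
```

```text
t: 10.35
ee_pos: [0.6959, -0.0585, 0.0142]
ee_rot: [-3.141, -0.0, 2.042]
wrist_force: [0.9, 0.7, 0.5]
width: 0.821
grip_force: 0.0
t: 11.68
ee_pos: [0.6515, 0.0283, 0.0152]
ee_rot: [3.14, 0.001, 2.042]
wrist_force: [0.9, -1.2, 1.7]
width: 0.818
grip_force: 1.1
scene 40 pan [0.614  0.0986] 242 1.58 0.0721
scene 40 tin [0.7    0.2108] 124 2.75 0.0387
scene 50 pan [0.615  0.0994] 222 1.47 0.0718
scene 50 tin [0.7028 0.2109] 129 2.66 0.0377
scene 60 pan [0.638  0.1237] 251 2.21 0.0712
scene 60 tin [0.7042 0.2115] 130 2.82 0.0365
side 40 pan [0.605 0.115] 0 nan 0.073
side 40 tin [0.705 0.21 ] 0 nan 0.033
side 50 pan [0.5447 0.0561] 95 3.0 0.0723
side 50 tin [0.705 0.21 ] 0 nan 0.033
side 60 pan [0.617 0.101] 143 2.53 0.0757
side 60 tin [0.687  0.2535] 0 nan 0.033
  ret = _var(a, axis=axis, dtype=dtype, out=out, ddof=ddof,
  arrmean = um.true_divide(arrmean, div, out=arrmean,
  ret = ret.dtype.type(ret / rcount)
```

```bash
python3 -m pendant '[[70,[-0.005,0.0096,0],[0,0,0]],[70,[-0.01,0.0191,0],[0,0,0]],[70,[-0.015,0.0287,0],[0,0,0]],[70,[-0.02,0.0382,0],[0,0,0]],[70,[-0.025,0.0478,0],[0,0,0]],[70,[-0.03,0.0573,0],[0,0,0]],[70,[-0.035,0.0669,0],[0,0,0]],[70,[-0.04,0.0764,0],[0,0,0]],[70,[-0.045,0.086,0],[0,0,0]],[70,[-0.05,0.0955,0],[0,0,0]],[70,[-0.055,0.105,0],[0,0,0]],[70,[-0.06,0.1146,0],[0,0,0]],[70,[-0.065,0.1241,0],[0,0,0]],[70,[-0.07,0.1337,0],[0,0,0]],[70,[-0.075,0.1433,0],[0,0,0]],[70,[-0.08,0.1528,0],[0,0,0]],[70,[-0.085,0.1624,0],[0,0,0]],[70,[-0.09,0.172,0],[0,0,0]],[70,[-0.09,0.172,0],[0,0,0]]]'
python3 -m pendant '[[70,[0.01,-0.02,0],[0,0,0]],[70,[0.04,-0.07,0],[0,0,0]],[70,[0.04,-0.07,0.08],[0,0,0]],[70,[0.04,-0.07,0.16],[0,0,0]],[70,[0.04,-0.07,0.24],[0,0,0]],[70,[0.04,-0.07,0.32],[0,0,0]],[70,[0.02,-0.03,0.4],[0,0,0]],[70,[0,0,0.48],[0,0,0]],[70,[0,0,0.56],[0,0,0]],[70,[0,0,0.6],[0,0,0]],[70,[0,0,0.6],[0,0,0]],[70,[0,0,0.6],[0,0,0]],[70,[0,0,0.6],[0,0,0]]]'
cat > w.py <<'E'
from h import *
from cell import bot
import sys
c=bot.get_image("wrist"); cv2.imwrite(f"pics/{sys.argv[1]}.png",c["image"])
print(bot.state()["ee_pos"],proj(c,np.array([.57,.185,.06])),ring(c,np.array([.5655,.1918])))
for T in(40,50,60):
    try: print(rim(c,(.57,.185),.073,.055,T,75))
    except Exception as e: print("x",e)
E
python3 w.py w6
```

```text
t: 13.37
ee_pos: [0.606, 0.1143, 0.0146]
ee_rot: [3.141, 0.0, 2.042]
wrist_force: [0.9, -1.3, 0.9]
width: 0.821
grip_force: 1.0
t: 14.45
ee_pos: [0.6054, 0.1136, 0.3122]
ee_rot: [-3.139, -0.002, 2.042]
wrist_force: [0.4, -0.1, -0.9]
width: 0.823
grip_force: 0.0
[0.6050987  0.11350415 0.31126654] [318.35641645 101.81140397] (array([0.565 , 0.1922, 0.0868]), 2211)
(array([0.5732, 0.183 ]), 653, 1.66, 0.0771)
(array([0.5731, 0.1833]), 663, 1.69, 0.0771)
(array([0.573 , 0.1836]), 676, 1.77, 0.0771)
```

```bash
cat > w2.py <<'E'
from h import *
from cell import bot
import sys
c=bot.get_image("wrist"); g=c["image"].min(2).astype(np.float32)
R0,n=ring(c,np.array([.5655,.1918])); print("ring",R0,n)
pc=np.array(eval(sys.argv[1]))
# radial profiles on rim plane: first outward drop below threshold, starting at r=.068
A=np.radians(np.arange(0,360,10)); rr=np.arange(.060,.095,.0005); out=[]
for a in A:
    X=[proj(c,np.array([*(pc+r*np.array([np.cos(a),np.sin(a)])),.061])) for r in rr]
    X=np.array(X,np.float32); pr=cv2.remap(g,X[None,:,0],X[None,:,1],1)[0]; out.append(pr)
print("deg | profile r=60..94 step 2mm")
for a,p in zip(A,out): print(int(round(np.degrees(a))),p[::4].astype(int))
E
python3 w2.py "(.573,.184)"
```

```text
ring [0.5652 0.1923 0.0868] 2234
deg | profile r=60..94 step 2mm
0 [124  88  86 105 187 178  82  22  18  17  18  15  18  13  16  12  20  18]
10 [126  85  84 101 179 184  87  19  17  10  13  19  15  19  23  20  62  96]
20 [117  86  85 117 190 216 195  74  16  18  15  11  13  15  17  20  13  20]
30 [115  84  82 125 197 169 198 194  55  14  11  21  13  10  18  20  18  19]
40 [121  82  82 118 192 157 102 215 176  51  15  17  16  21  18  19  17  10]
50 [129  81  78  99 179 168  63  76 216 159  40  15  14  13  15  21  15  12]
60 [123  78  77 106 189 168  58  22  86 223 156  31  19  16  17  19  19  16]
70 [119  73  71 101 189 167  58  19  17  90 217 133  26  18  12  18  18  21]
80 [102  71  72  91 184 182  70  17  17  16 109 228 113  20  18  17  17  18]
90 [100  70  73  80 167 194  89  19  19  18  25 155 217  69  14  15  15  22]
100 [ 97  71  67  75 150 190  94  19  18  19  19  50 199 184  44  17  21  23]
110 [102  71  67  72 149 195  99  17  16  16  17  18 119 217  86  20  23  19]
120 [104  75  69  69 132 198 124  22  18  13  23  15  49 222 170  26  22  12]
130 [109  80  68  68 107 190 152
[... 1061 characters left out ...]
70 [202 133  71  66  70  92 102  58  11   1   9   8   5   9   7  11   5   7]
280 [111  82  69  68  72  95 104  59   9  13   9  10   8   5  11   5  11   9]
290 [107  77  67  69  75 101  95  45  12  12   8  11  10   7  10   9   7  11]
300 [101  75  68  66  81 109  93  34   7   6   7   0   4  10  12   5   1   7]
310 [170  97  80  70  82 105  83  23  10   8  11  10  12  12  14  16   9  13]
320 [170 101  88  87 137 201 145  45  13   8   1  11   7  11  14   9   6   7]
330 [158  95  87  91 153 199 133  38  18  16  18  15  17  18  15   7  12   5]
340 [141  94  90 101 171 188  98  22  16  18  13  18  17  16  15  17  15  14]
350 [132  89  91 109 182 184  90  21  13  20  19  13  18   9  14  16  14  14]
```

Radial profiles give the pan at about (0.5715, 0.1832) and the ring at (0.5651, 0.1922), so 11 mm remain at 125°. I'll re-aim for the final nudge.

```bash
python3 -m pendant '[[70,[0.061,-0.045,0],[0,0,0.094]],[70,[0.061,-0.045,0],[0,0,0.094]],[70,[0.061,-0.045,-0.08],[0,0,0.094]],[70,[0.061,-0.045,-0.16],[0,0,0.094]],[70,[0.061,-0.045,-0.24],[0,0,0.094]],[70,[0.061,-0.045,-0.32],[0,0,0.094]],[70,[0.061,-0.045,-0.4],[0,0,0.094]],[70,[0.061,-0.045,-0.48],[0,0,0.094]],[70,[0.061,-0.045,-0.54],[0,0,0.094]],[70,[0.061,-0.045,-0.58],[0,0,0.094]],[70,[0.061,-0.045,-0.6],[0,0,0.094]],[70,[0.061,-0.045,-0.6],[0,0,0.094]],[70,[0.061,-0.045,-0.6],[0,0,0.094]]]'
python3 -m pendant '[[70,[-0.008,0.0113,0],[0,0,0]],[70,[-0.016,0.0226,0],[0,0,0]],[70,[-0.022,0.0311,0],[0,0,0]],[70,[-0.027,0.0382,0],[0,0,0]],[70,[-0.031,0.0439,0],[0,0,0]],[70,[-0.035,0.0495,0],[0,0,0]],[70,[-0.039,0.0552,0],[0,0,0]],[70,[-0.043,0.0608,0],[0,0,0]],[70,[-0.047,0.0665,0],[0,0,0]],[70,[-0.05,0.0708,0],[0,0,0]],[70,[-0.053,0.075,0],[0,0,0]],[70,[-0.053,0.075,0],[0,0,0]],[70,[-0.053,0.075,0],[0,0,0]]]'
python3 -m pendant '[[70,[0.01,-0.015,0],[0,0,0]],[70,[0.05,-0.07,0],[0,0,0]],[70,[0.05,-0.07,0.08],[0,0,0]],[70,[0.05,-0.07,0.16],[0,0,0]],[70,[0.05,-0.07,0.24],[0,0,0]],[70,[0.05,-0.07,0.32],[0,0,0]],[70,[0.02,-0.04,0.4],[0,0,0]],[70,[0,-0.04,0.48],[0,0,0]],[70,[0,-0.04,0.56],[0,0,0]],[70,[0,-0.04,0.6],[0,0,0]],[70,[0,-0.04,0.6],[0,0,0]],[70,[0,-0.04,0.6],[0,0,0]],[70,[0,-0.04,0.6],[0,0,0]],[70,[0,-0.04,0.6],[0,0,0]]]'
python3 w2.py "(.565,.192)" | awk 'NR<3||/^(0|30|60|90|120|150|180|210|240|270|300|330) /'
python3 - <<'E'
from h import *
from cell import bot
a=bot.get_image("wrist")["image"]; s=bot.get_image("scene")["image"][120:340,220:480]
cv2.imwrite("pics/fin.png",np.hstack([a[:300,150:500],cv2.resize(s,(355,300))]))
E
```

```text
t: 15.63
ee_pos: [0.6361, 0.0913, 0.0138]
ee_rot: [-3.14, -0.001, 2.189]
wrist_force: [-0.5, -0.4, 1.0]
width: 0.816
grip_force: 0.0
t: 16.72
ee_pos: [0.61, 0.129, 0.0145]
ee_rot: [3.141, -0.0, 2.19]
wrist_force: [1.9, -1.7, 1.4]
width: 0.819
grip_force: 1.1
t: 17.88
ee_pos: [0.6091, 0.1087, 0.3114]
ee_rot: [-3.138, -0.003, 2.19]
wrist_force: [0.4, 0.5, 0.4]
width: 0.822
grip_force: 0.0
ring [0.5655 0.1924 0.0855] 2482
deg | profile r=60..94 step 2mm
0 [182 112  87  86 119 194 170 140 213 128  28  20  16  17  11  14  11  13]
30 [123  82  81  88 144 191 133 176 199  70  14   9  19  18  16  17  15  15]
60 [ 95  75  78  82 157 191 128 219 183  45  16  21  13  14  16  16  23  17]
90 [ 75  72  71  74 163 190 109 209 151  30  18  19  21  23  19  21  15  17]
120 [ 70  66  71  85 172 185  85 194 191  42  17  18  17  15  17  17  25  16]
150 [ 78  66  63  68 146 193  94 151 225  73  21  25  24  21  15  20  23  21]
180 [104  71  62  67 113 185 146  90 203 131  29  27  25  21  24  23  24  21]
210 [113  91  63  64 103 181 154  62 170 191  46  26  21  17  22  26  24  20]
240 [172 113  73  64  86 163 176  94 156 227 116  23  16  21  11  13  14  15]
270 [211 203 142  75  79 148 189 113  78 116  61   3   7   9  13   9  12   7]
300 [216 198 122  85  98 171 193 104  81 116  50  10   7  10   9  16   8  14]
330 [207 163 102  89 106 180 187 123 200 184  45  21  18  19  19  20  20  16]
```

View pics/fin.png

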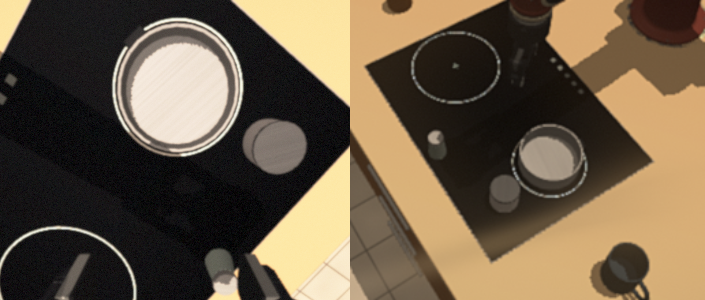

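The wrist half shows the pan at (178,87) centred within the ring line. The tin is upright at (276,146), clear of the line, and the salt shaker and mug are where they were. Rim profiles put the pan within about 1.5 mm of the ring centre, so I'm handing in.

```bash
python3 -c "
from cell import bot
print(bot.job_done())"
```

```text
the job is handed in; nothing more can be done
None
```

The tin stands upright outside the small ring, the pan sits within about 1.5 mm of that ring's centre, and the job was handed in at about 18 s of the 58 s allowed.

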